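# Reset the grinder and hold its lid at the half-turn

### The job

The coffee grinder has tripped: take the reset pin from its stand, press the small button in the housing's recess fully down with the pin's tip, and stand the pin back in its stand. Then fit the grinder's lid, lugs down through the entry notches until fully home, and twist it clockwise against its spring to the half-turn mark (the single wide rib), never on to the lock mark (the double rib). Finish while still gripping the lid and holding it there, and leave the other things where they are.

Things in the scene. Friction and masses are not known exactly. Their poses are not given: they have to be found in the camera images.
- grinder: Coffee grinder, fixed: white housing 40 mm high, x -63 to 63, y -150 to +63 mm (round end), with a steel bayonet collar, 104 mm wide, top at z = 80 mm. Origin on the collar's axis at the worktop. Entry notches at the collar's +x and -x ends, 22 mm wide; bore 75 mm; lip 6 mm thick over a channel 92 mm wide for the lugs. From the notches a stop allows only 0.12 rad anticlockwise.
- collar_top (a point): Centre of the collar's upper rim, 80 mm above the worktop; the seated lid's flange rests on it.
- button_recess (a point): Centre of the mouth of the round recess (18 mm wide) in the housing's flat deck, 40 mm above the worktop, 105 mm from the collar's axis towards the grinder's -y. The button's top (black, 14 mm wide) lies 8 mm below this point and goes down 5 mm more; fully down takes 5 N.
- reset_button (a joint): Travel of the reset button: 0 released, 0.005 m fully down (0.004 counts as pressed). It springs back.
- half_mark: Half-turn mark: a wide upright rib (9 mm wide, 36 mm high) outside the collar and its twin opposite. Origin on the collar's axis at the worktop, x axis through both ribs, 0.6 rad clockwise from the entry notches. At the half-turn the lid's bar (its x axis) lies along this x axis, either way round.
- entry_mark: The entry mark: single narrow ribs (3 mm wide) on the outside of the collar at both notches; x axis through both, origin on the collar's axis at the worktop.
- lock_mark: The lock mark: pairs of narrow ribs on the outside of the collar; x axis through both pairs, 1.2 rad clockwise from the entry notches; origin on the collar's axis at the worktop.
- switch_ring (a joint): Angle of the sprung ring inside the collar that the lid's lugs push: 0 at rest, growing clockwise, about 0.13 rad less than the lid's angle from the notches (so about 0.47 at the half-turn). The lock engages at 0.9, the end stop is at 1.08. Spring: 0.03 Nm at 0, 0.08 Nm at the half-turn.
- lid: Black lid, 0.1 to 0.2 kg: plug 70 mm wide (62 at its foot), 16 mm deep; flange 100 mm wide, z = 16 to 24 mm; bar grip 80 mm long (x), 14 mm thick (y), z = 24 to 53 mm. Two lugs, 14 mm wide, z = 2 to 7 mm, reach 43 mm from the axis along +x and -x, under the bar's ends. Origin: centre of the plug's underside; a half turn fits the same. Seated, the origin is 64 mm above the worktop.
- pin: Reset pin, 110 mm long, 60 g: steel tip 5 mm wide for the lowest 18 mm, shaft 10 mm wide up to 55 mm, square black handle 14x14 mm from 55 to 110 mm. Origin at the tip's end, z towards the handle; handle faces look along x and y. In the stand the handle's lower end rests on the stand's top, so the tip is 5 mm above the worktop.
- pin_stand: Fixed wooden block 50x50x60 mm with an upright hole 13 mm wide and 57 mm deep in the middle of its top. Origin at the centre of its underside.
- mug: Bystander, to be left where it is: speckled cream mug, 83x120x96 mm. Origin at the middle of its underside.
- glass: Bystander, to be left where it is: clear drinking glass, 80 mm wide, 92 mm high. Origin at the middle of its underside.
- apple: Bystander, to be left where it is: green apple, 75 mm. Origin at the middle of its underside.
- spice_jar: Bystander, to be left where it is: small spice jar with a red cap, 45 mm wide, 106 mm high. Origin at the middle of its underside.
- mill: Bystander, to be left where it is: brown wooden pepper mill, 58 mm wide, 165 mm high. Origin at the middle of its underside.
- food_tin: Bystander, to be left where it is: flat food tin, 86 mm wide, 40 mm high. Origin at the middle of its underside.
- lemon: Bystander, to be left where it is: yellow lemon, 77x52x53 mm. Origin at the middle of its underside.
There are look-alikes about, which are no part of the job. Leave any pink or turquoise look-alike of the lid alone.

How it is judged:
By the outcome, as a careful person would: the job done as asked, in the order asked, and still so for the second after the job is handed in, while the arm keeps its last pose, push and grip.
It also fails if it takes over 54 s, if anything falls off the work surface, if the arm or the gripper's body presses on something with over 40 N, if the wrist force passes 120 N, or if a joint passes its speed limit or range.

### The arm

A 6-joint arm with a two-finger parallel gripper is mounted at the origin on a cart in front of the work surface, level with it; the furniture and walls round the work are solid. World frame = base frame: x ahead of the robot, y to its left, z up, the work surface at z = 0. Lengths are in mm, angles in rad, forces in N, time in s.
With the tool pointing down it reaches from about 350 to 975 mm from the base axis. Payload 7.1 kg.
Tool frame: the origin (TCP) lies midway between the tips of the shut fingers; the grasp point (between the pads) lies 19 mm behind it (ctrl.grip_point_offset is the distance from the TCP to the grasp point, in mm); z points along the fingers, y is the line along which they close (so a half turn about z gives the same grasp; the last joint's range is limited). The gripper opens to 88 mm and grips with 3 to 60 N. Pads are 20 mm wide; open, the fingers measure 115 mm over their backs; the gripper's body (75 mm by 178 mm) begins 61 mm behind the grasp point.
Start: joints at [1.326, 0.423, 1.63, -0, 1.089, -0.019], TCP at [139.898, 609.125, 222.675] pointing down, gripper open.
Joint ranges: [-3, 3], [-0.9, 2.11], [0.09, 2.58], [-1.31, 4.45], [0.11, 2.69], [-2.54, 2.54]. Speed limits (rad/s): [2.39, 2.39, 3.01, 3.14, 3.14, 3.14].

### API

Orientations are given as a rotation vector (axis times angle).
In Python, from workcell import get_obs, optics, close_job, spotter, ctrl gives the robot as it stands. The module is installed in compiled form; this text tells all that it offers.
- The arm moves only by the tool move_arm, never from a script. Its argument "rows" is a list of rows, each a list of 5 numbers: the shift along the tool's x, y, z in cm, then the turn about the tool's z in degrees, then the opening in per cent of the stroke, from 0 (shut) to 100 (fully open). A call has 1 to 10 rows; each row shifts and turns the commanded pose from where the row before left it, along the tool's axes as they then stand; what a row does not reach is not made up. A row lasts 1/8 s, in which the tool goes at most 62.5 mm and 10.7 degrees, less where a joint would pass 70% of its speed; a pose out of reach is approached as far as the arm can. A call with a gripper value outside its range is refused whole. The fingers move at their own pace and stop on an object; the grip force is fixed at half the most. Time passes only in rows, so rows that do not move let the fingers close. It gives the time, the measured TCP pose, the force, the opening and the grip force at its end, in the units of the state.
- get_obs(): the state, without advancing time (a new reading comes with each control period).
- optics.get_image(name): name is "scene" or "side" or "wrist"; returns the picture (480x640x3 uint8, blue, green, red); there is no depth.
- optics.calibration(name): a dict with "camera_matrix" (3x3 intrinsics, pixels), "distortion" ([k1, k2, p1, p2, k3] as OpenCV has them; the pictures are not rectified), "xyz" and "orientation" of the camera in the world. Camera axes: x right, y down, z forward; pixel columns grow to the right and rows downward; lengths in mm; the calibration is good to about 2 mm. A picture is of the moment at which its call begins: read the wrist's pose just before it. calibration takes no time and is no camera call; for the wrist camera it gives the pose at the moment of the call.
- close_job(): hands the job in; it is judged then, once.
Trained networks look in the newest picture that a camera, given by its name, has taken for a name from the list of things; names that differ only in an ending like _2 or _b are one class to them, and where a whole thing is asked for, a point or a joint stands for the part that bears it (a point fixed in the world has none). Each returns a list of dicts, best first, with "conf" (0 to 1); they miss things now and then, are a little off and sometimes report something else, mostly with a low value. They report only what shows in the picture. A call takes as long as a camera call. They do not tell look-alikes from the thing itself.
- spotter.find_in(camera, label): "point" ([column, row] in pixels, amid what is visible of it).
- spotter.regions_of(camera, label): "region" (480x640 bool, what is visible of it) and "point" ([column, row] in pixels, amid what is visible of it).
The state is a dict: "t": time; "qpos": joint angles; "qvel": joint speeds; "joint_torque": joint torques, N m; "ee_pos": TCP position; "orientation": TCP orientation; "ft_force": force on the tool from outside, world axes, zero at the start; "moment": the same for the moment, N m; "width": finger opening in mm; "grasp_force": force on a finger pad.
Only numpy, scipy, OpenCV 4.12 (cv2) and the standard library are available. Lean on these libraries where they do the work, as an engineer would, in place of code of your own. Each camera call takes 0.05 s, during which the arm holds its last target. There are 200 camera calls.

## Working session

There is one attempt and no reset: what is moved stays moved. The work goes in short steps, Python scripts to look and compute and a tool call to move; the robot and the scene stay as the last step left them, time stands still between calls to the robot, and variables do not carry over. Pictures are saved under pics/ and viewed, at most 10 in all, crops included, and the job is handed in when it is done.

Besides the shell and the picture viewer there is one more tool, called after "Request:" by a JSON object that holds its "fn" and its "kwargs". move_arm: Moves the arm, as the interface text tells. Its arguments: {"type":"object","properties":{"rows":{"type":"array","items":{"type":"array","items":{"type":"number"}}}},"required":["rows"]}

```bash
mkdir -p pics
cat > h.py <<'E'
import numpy as np, cv2
from scipy.spatial.transform import Rotation as R
from workcell import get_obs, optics, close_job, spotter, ctrl
def rot(c):
    o=np.array(c["orientation"],float)
    return R.from_rotvec(o).as_matrix() if o.shape==(3,) else (o if o.shape==(3,3) else R.from_quat(o).as_matrix())
def ray(c,px):
    p=cv2.undistortPoints(np.array([[px]],float),np.array(c["camera_matrix"],float),np.array(c["distortion"],float))[0,0]
    d=rot(c)@np.array([p[0],p[1],1.]); return np.array(c["xyz"],float),d/np.linalg.norm(d)
def at_z(c,px,z):
    o,d=ray(c,px); return o+d*(z-o[2])/d[2]
def proj(c,P):
    m=rot(c); q=(np.atleast_2d(P)-np.array(c["xyz"]))@m
    return cv2.projectPoints(q,np.zeros(3),np.zeros(3),np.array(c["camera_matrix"],float),np.array(c["distortion"],float))[0][:,0]
def tri(a,b):
    (o1,d1),(o2,d2)=a,b
    t=np.linalg.lstsq(np.c_[d1,-d2],o2-o1,rcond=None)[0]
    p,q=o1+d1*t[0],o2+d2*t[1]; return (p+q)/2,np.linalg.norm(p-q)
E
python3 - <<'E'
from h import *
np.set_printoptions(precision=1,suppress=True)
s=get_obs(); print(s["t"],s["ee_pos"],s["orientation"],ctrl.grip_point_offset)
for n in("scene","side"):
    im=optics.get_image(n); cv2.imwrite(f"pics/{n}0.png",im)
    c=optics.calibration(n); print(n,c)
    for l in("grinder","lid","pin","pin_stand","half_mark","entry_mark","lock_mark","button_recess","reset_button"):
        print(l,[(np.round(f["point"]).tolist(),round(f["conf"],2)) for f in spotter.find_in(n,l)][:4])
print(optics.calibration("wrist"),get_obs()["t"])
E
```

```text
0.0 [139.8 608.6 221.9] [-0.4 -3.1  0. ] 18.700000000000003
scene {'camera_matrix': array([[445.5,   0. , 323. ],
       [  0. , 445.5, 235.1],
       [  0. ,   0. ,   1. ]]), 'distortion': array([-0.,  0.,  0.,  0.,  0.]), 'xyz': array([-412. , -499.9,  682.7]), 'orientation': array([-1.9,  1.1, -0.6])}
grinder [([318.0, 251.0], 0.97)]
lid [([330.0, 298.0], 0.71), ([249.0, 240.0], 0.66), ([394.0, 304.0], 0.62)]
pin [([446.0, 272.0], 0.54)]
pin_stand [([445.0, 291.0], 0.57)]
half_mark [([284.0, 245.0], 0.5)]
entry_mark []
lock_mark [([324.0, 240.0], 0.6)]
button_recess [([365.0, 225.0], 0.75), ([317.0, 258.0], 0.63)]
reset_button []
side {'camera_matrix': array([[518.5,   0. , 320.9],
       [  0. , 518.5, 237.4],
       [  0. ,   0. ,   1. ]]), 'distortion': array([-0.1,  0. ,  0. ,  0. ,  0. ]), 'xyz': array([ 537.3, 1407.7,  729. ]), 'orientation': array([-0.1, -2.6,  1.7])}
grinder [([322.0, 254.0], 0.77), ([275.0, 233.0], 0.27)]
lid [([368.0, 238.0], 0.83), ([351.0, 220.0], 0.73), ([338.0, 288.0], 0.64)]
pin [([327.0, 197.0], 0.46), ([339.0, 259.0], 0.4), ([276.0, 232.0], 0.24)]
pin_stand [([328.0, 210.0], 0.72)]
half_mark []
entry_mark [([342.0, 250.0], 0.45)]
lock_mark []
button_recess [([326.0, 255.0], 0.94)]
reset_button []
{'camera_matrix': array([[415.6,   0. , 320.4],
       [  0. , 415.6, 240.3],
       [  0. ,   0. ,   1. ]]), 'distortion': array([0., 0., 0., 0., 0.]), 'xyz': array([ 73.7, 624.7, 385.2]), 'orientation': array([2.3, 1.8, 0.2])} 1.0
```

View pics/scene0.png

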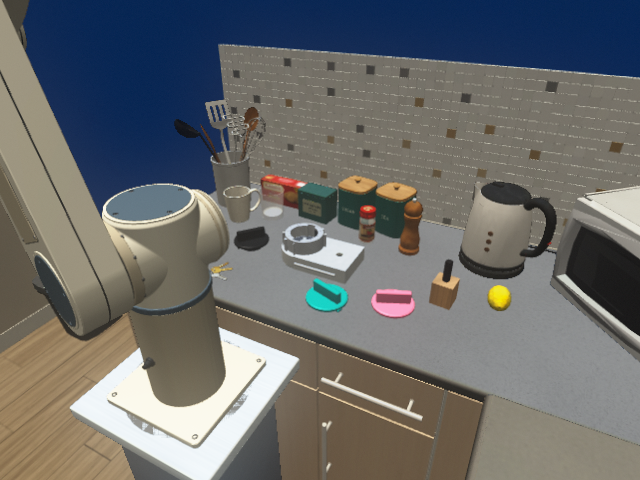

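View pics/side0.png

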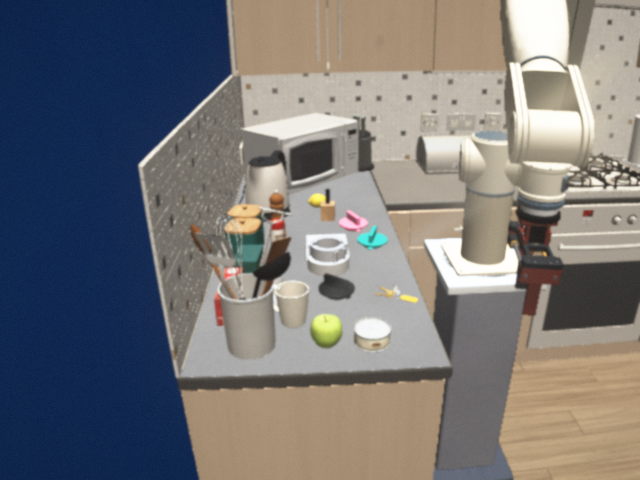

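Scene picture: the black lid is at (252,239). The turquoise (327,296) and pink (393,302) look-alikes are to be left alone. The grinder is at (318,251) with its collar at (304,238), the recess near (339,254), and the pin and stand at (446,285). In the side picture the lid is at (338,288), the grinder at (326,255) and the stand at (328,210). The black lid is the one meant, since the description says black.

Run:
```python
from h import *
np.set_printoptions(precision=1,suppress=True)
cs,cd=optics.calibration("scene"),optics.calibration("side")
a=optics.get_image("scene");b=optics.get_image("side")
for n in ("lid","pin","pin_stand","grinder","mug","glass","apple","spice_jar","mill","food_tin","lemon"):
    A=spotter.regions_of("scene",n);B=spotter.regions_of("side",n)
    for f in A:
        for g in B:
            p,e=tri(ray(cs,f["point"]),ray(cd,g["point"]))
            if e<15: print(n,np.round(f["point"]),np.round(g["point"]),p,"err %.1f"%e,round(f["conf"],2),round(g["conf"],2))
print(at_z(cs,[252,239],15),at_z(cs,[445,290],40),at_z(cs,[304,238],80),at_z(cs,[339,254],40))
c1=cv2.resize(a[205:305,215:375],(800,500),interpolation=cv2.INTER_CUBIC)
cv2.imwrite("pics/crop1.png",c1)
print(get_obs()["t"])
```

```text
lid [393. 303.] [352. 222.] [ 380.  -281.5   19.3] err 2.2 0.89 0.56
lid [250. 240.] [336. 290.] [468.1 180.7  16.1] err 2.2 0.77 0.69
lid [326. 298.] [368. 238.] [ 336.1 -134.3   18.6] err 10.9 0.74 0.55
lid [318. 252.] [352. 222.] [395. -82.  99.] err 8.3 0.36 0.56
pin_stand [444. 291.] [326. 210.] [ 467.5 -377.    29.6] err 2.3 0.73 0.66
grinder [320. 254.] [323. 252.] [490.2 -37.   24. ] err 4.1 0.94 0.81
mug [240. 205.] [290. 301.] [586.  296.2  51.6] err 5.4 0.58 0.58
glass [272. 200.] [276. 280.] [628.4 205.6  67.9] err 6.4 0.7 0.68
lemon [499. 296.] [315. 200.] [ 503.9 -497.1   28.5] err 3.4 0.56 0.49
[478.8 180.7  15. ] [ 456.9 -380.8   40. ] [457.6  -4.5  80. ] [485.2 -93.6  40. ]
2.2
```

View pics/crop1.png

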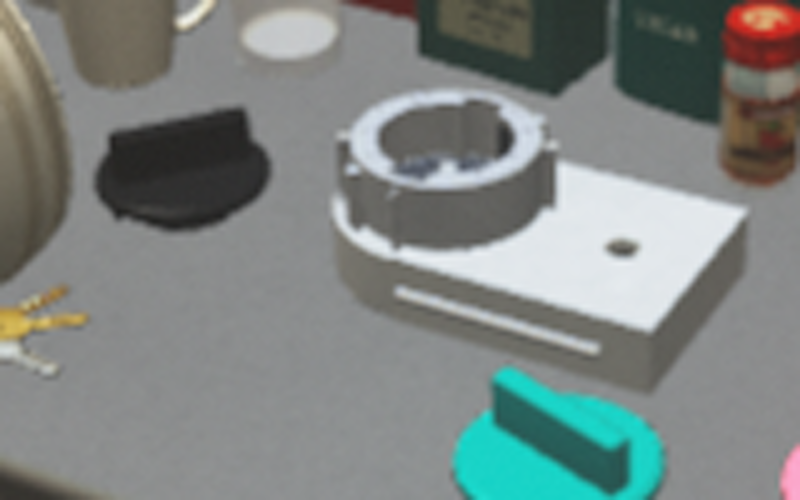

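Crop: the black lid stands upright with its bar up at crop (180,165). The collar ribs and notch are visible at (345,140) to (550,150), and the recess is at crop (622,247). Next I'll plan the first leg.

```bash
cat >> h.py <<'E'
def plan(xyz,yaw=None):
    s=get_obs(); M=R.from_rotvec(s["orientation"]).as_matrix()
    d=M.T@(np.array(xyz,float)-np.array(s["ee_pos"]))
    cur=np.arctan2(M[1,1],M[0,1])   # world heading of tool y
    o="shift cm %s rows>=%.1f; tool-y heading %.1f deg"%(np.round(d/10,3),np.linalg.norm(d)/62.5,np.degrees(cur))
    if yaw is not None:
        t=np.degrees(cur-yaw); t=(t+90)%180-90
        o+=" turn %.2f deg"%t
    print(o)
E
python3 - <<'E'
from h import *
np.set_printoptions(precision=3,suppress=True)
s=get_obs(); M=R.from_rotvec(s["orientation"]).as_matrix(); print(M)
c=optics.calibration("wrist"); print("cam in tool",M.T@(c["xyz"]-s["ee_pos"]),"\n",M.T@rot(c))
plan([540,75,240])
E
```

```text
[[-0.975  0.224 -0.   ]
 [ 0.224  0.975 -0.   ]
 [ 0.    -0.    -1.   ]]
cam in tool [  68.032    0.381 -162.518] 
 [[ 0.001 -0.968 -0.252]
 [ 1.     0.001 -0.   ]
 [ 0.001 -0.252  0.968]]
shift cm [-50.953 -43.098  -1.733] rows>=10.7; tool-y heading 77.1 deg
```

Request:
{"fn": "move_arm", "kwargs": {"rows": [[-4.13,-4.17,-0.16,0,100],[-4.13,-4.17,-0.16,0,100],[-4.13,-4.17,-0.16,0,100],[-4.13,-4.17,-0.16,0,100],[-4.13,-4.17,-0.16,0,100],[-4.13,-4.17,-0.16,0,100],[-4.13,-4.17,-0.16,0,100],[-4.13,-4.17,-0.16,0,100],[-4.13,-4.17,-0.16,0,100],[-4.13,-4.17,-0.16,0,100]]}}

```text
t: 3.45
ee_pos: [450.0, 108.5, 239.1]
orientation: [0.354, 3.121, 0.001]
ft_force: [0.2, 0.9, -0.4]
width: 88.0
grasp_force: 0.0
```

Request:
{"fn": "move_arm", "kwargs": {"rows": [[-4.13,-4.17,-0.16,0,100],[0,0,0,0,100],[0,0,0,0,100]]}}

```text
t: 3.82
ee_pos: [479.5, 60.4, 240.1]
orientation: [-0.355, -3.121, -0.0]
ft_force: [-0.2, 0.5, 0.6]
width: 87.5
grasp_force: 0.0
```

Run:
```python
from h import *
np.set_printoptions(precision=1,suppress=True)
import pickle
c=optics.calibration("wrist");im=optics.get_image("wrist"); cv2.imwrite("pics/w1.png",im)
pickle.dump((c,im),open("w1.pkl","wb"))
for l,z in(("lid",20),("grinder",40),("half_mark",60),("entry_mark",60),("lock_mark",60),("button_recess",40),("collar_top",80)):
    for f in spotter.find_in("wrist",l): print(l,np.round(f["point"]),round(f["conf"],2),at_z(c,f["point"],z))
print(get_obs()["t"],get_obs()["ee_pos"])
```

```text
lid [443. 165.] 0.66 [466.6 177.9  20. ]
lid [62. 89.] 0.56 [ 328.7 -134.    20. ]
lid [219. 227.] 0.26 [476.7 -36.8  20. ]
grinder [218. 230.] 0.65 [475.2 -31.9  40. ]
half_mark [286. 173.] 0.5 [438.3  41.4  60. ]
entry_mark [219. 229.] 0.35 [471.5 -25.7  60. ]
button_recess [217. 228.] 0.7 [473.  -32.9  40. ]
collar_top [221. 229.] 0.74 [468.2 -18.2  80. ]
4.225 [479.7  61.  240.3]
```

View pics/w1.png

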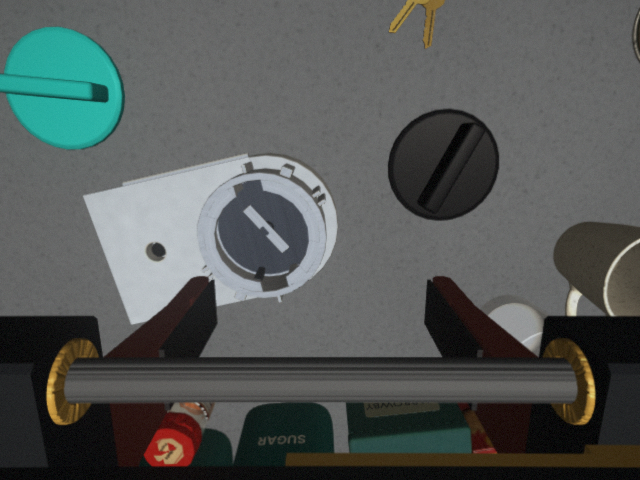

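Wrist picture: the black lid is at (443,165), with its bar running from (432,205) to (474,128). The collar is at (262,232), with entry notches at (247,190) and (272,282). Going clockwise, the ribs are entry (249,167), half (289,170) and lock (318,192). The recess is at (156,250). The turquoise look-alike is at (62,90). I'll fit the models now.

Run:
```python
from h import *
import pickle
from scipy.optimize import least_squares
np.set_printoptions(precision=2,suppress=True)
c,im=pickle.load(open("w1.pkl","rb"))
L=np.array([[-63,-150,40],[63,-150,40],[0,-105,40],[0,0,80]],float)
P=np.array([[83,196],[131,323],[156,250],[263,233]],float)
def T(v,L):
    L=np.array(L,float);r=R.from_euler('z',v[2]).as_matrix(); return L@r.T+[v[0],v[1],0]
f=lambda v:(proj(c,T(v,L))-P).ravel()
r=least_squares(f,[470,0,0.2]);v=r.x;print(v,r.fun.reshape(-1,2))
# lid: dark segment
hsv=cv2.cvtColor(im,cv2.COLOR_BGR2HSV)
m=np.zeros(im.shape[:2],np.uint8); m[95:235,375:515]=(hsv[95:235,375:515,2]<60)*255
cs,_=cv2.findContours(m,cv2.RETR_EXTERNAL,cv2.CHAIN_APPROX_NONE);k=max(cs,key=cv2.contourArea);h=cv2.convexHull(k)[:,0].astype(float)
W=np.array([at_z(c,p,24)for p in h]);A=np.c_[2*W[:,:2],np.ones(len(W))];q=np.linalg.lstsq(A,(W[:,:2]**2).sum(1),rcond=None)[0]
print("lid c",q[:2],"r",np.sqrt(q[2]+q[:2]@q[:2]))
e1,e2=at_z(c,[474,126],53),at_z(c,[430,206],53);print("bar",e1,e2,(e1+e2)/2,np.linalg.norm(e1-e2),np.degrees(np.arctan2(*(e1-e2)[[1,0]])))
o=im.copy()
def pl(v,pts,col,cl=True): cv2.polylines(o,[np.round(proj(c,T(v,pts))*16).astype(int)],cl,col,1,cv2.LINE_AA,4)
t=np.linspace(0,2*np.pi,60)
ring=lambda r,z:np.c_[r*np.cos(t),r*np.sin(t),0*t+z]
pl(v,ring(52,80),(0,0,255));pl(v,ring(37.5,80),(0,0,255));pl(v,ring(9,40)-[0,105,0],(0,0,255));pl(v,[[-63,0,40],[-63,-150,40],[63,-150,40],[63,0,40]],(0,0,255),False)
for a,col in((0,(0,255,0)),(-.6,(255,0,0)),(-1.2,(0,200,255))): pl([v[0],v[1],v[2]+a],[[-60,0,80],[60,0,80]],col)
lv=[*q[:2],np.arctan2(*(e1-e2)[[1,0]])]
pl(lv,ring(50,24),(0,0,255));pl(lv,[[-40,-7,53],[40,-7,53],[40,7,53],[-40,7,53]],(0,0,255))
cv2.imwrite("pics/ov.png",cv2.resize(o[95:345,75:515],(800,455),interpolation=cv2.INTER_CUBIC))
```

```text
[479.59  12.5    0.01] [[-0.25 -1.44]
 [ 1.97  0.09]
 [-0.05  0.2 ]
 [-1.39  1.01]]
lid c [466.85 176.54] r 49.417170567642685
bar [436.65 198.1   53.  ] [493.48 153.11  53.  ] [465.06 175.6   53.  ] 72.48051455297318 141.6326705718716
```

View pics/ov.png

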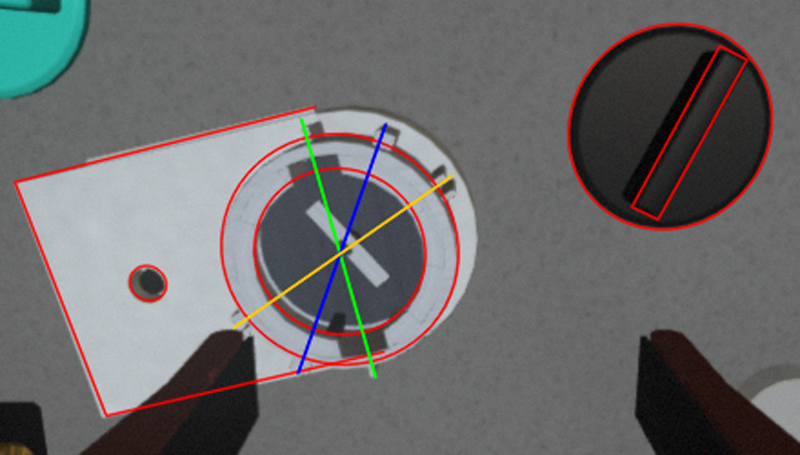

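The overlay fits: the lid, housing and recess outlines agree, and the green, blue and yellow lines pass through the entry, half and lock ribs. Next is the stand. First I'll check kettle clearance.

Run:
```python
from h import *
cs=optics.calibration("scene")
for n,p,z in(("kettle foot",[495,270],0),("kettle left foot",[465,258],0),("kettle body mid front",[490,255],40),("mill foot",[409,252],0)): print(n,at_z(cs,p,z))
plan([480,-370,240],0)
```

```text
kettle foot [ 656.65035592 -471.99792974    0.        ]
kettle left foot [ 679.14173616 -388.48270784    0.        ]
kettle body mid front [ 659.3205514  -451.26737436   40.        ]
mill foot [ 639.04335715 -240.45495146    0.        ]
shift cm [-9.6230e+00 -4.2017e+01  3.3000e-02] rows>=6.9; tool-y heading 77.1 deg turn 77.14 deg
```

Request:
{"fn": "move_arm", "kwargs": {"rows": [[-1.2,-5.25,0,0,100],[-1.2,-5.25,0,0,100],[-1.2,-5.25,0,0,100],[-1.2,-5.25,0,0,100],[-1.2,-5.25,0,0,100],[-1.2,-5.25,0,0,100],[-1.2,-5.25,0,0,100],[-1.2,-5.25,0,0,100],[0,0,0,0,100],[0,0,0,0,100]]}}

```text
t: 5.48
ee_pos: [479.2, -369.6, 239.8]
orientation: [-0.354, -3.121, -0.001]
ft_force: [-0.9, -0.2, -0.6]
width: 88.0
grasp_force: 0.0
```

Run:
```python
from h import *
np.set_printoptions(precision=1,suppress=True)
import pickle
c=optics.calibration("wrist");im=optics.get_image("wrist")
pickle.dump((c,im),open("w2.pkl","wb"))
for l,z in(("pin",100),("pin_stand",60)):
    for f in spotter.regions_of("wrist",l):
        ys,xs=np.where(f["region"]); print(l,np.round(f["point"]),round(f["conf"],2),at_z(c,f["point"],z),xs.min(),xs.max(),ys.min(),ys.max())
f=spotter.find_in("wrist","pin_stand")
x,y=map(int,f[0]["point"]) if f else (320,180)
x0,y0=max(0,min(x-80,480)),max(0,min(y-60,360));print(x0,y0)
cv2.imwrite("pics/stand.png",cv2.resize(im[y0:y0+120,x0:x0+160],(800,600),interpolation=cv2.INTER_CUBIC))
print(get_obs()["t"],get_obs()["ee_pos"])
```

```text
pin [310. 207.] 0.68 [ 463.3 -373.3  100. ] 297 317 193 221
pin [308. 190.] 0.63 [ 450.5 -372.   100. ] 275 341 162 233
pin_stand [311. 192.] 0.75 [ 457.6 -372.4   60. ] 275 340 163 232
229 128
5.675 [ 479.7 -369.1  240.4]
```

View pics/stand.png

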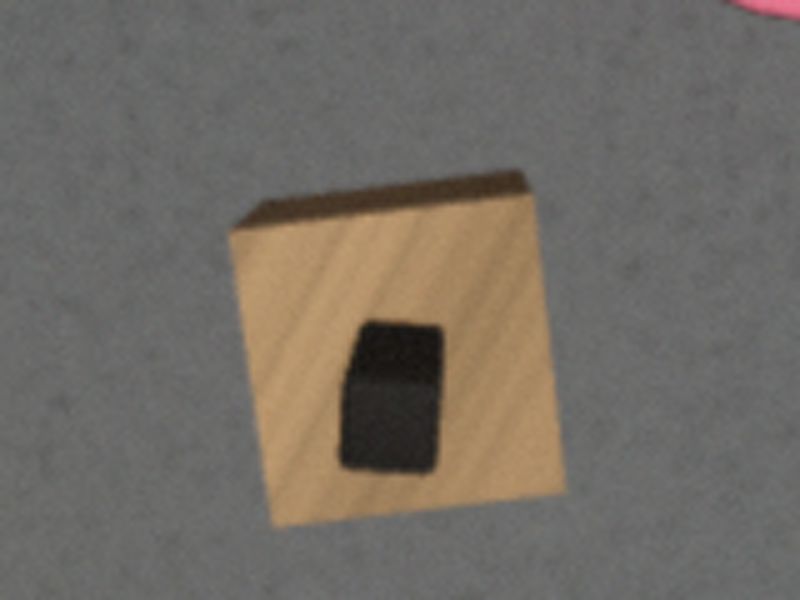

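The stand's top face has crop corners (230,230), (533,195), (565,492) and (272,525). The pin handle's top is at about (390,426).

Run:
```python
from h import *
import pickle
np.set_printoptions(precision=1,suppress=True)
c,im=pickle.load(open("w2.pkl","rb"))
def q(pts,z):
    W=np.array([at_z(c,[229+x/5-.4,128+y/5-.4],z) for x,y in pts]);print(W.mean(0),[np.round(np.linalg.norm(W[i]-W[i-1]),1)for i in range(4)],[np.round(np.degrees(np.arctan2(*(W[(i+1)%4]-W[i])[[1,0]])),1) for i in range(4)])
q([(230,230),(533,195),(565,492),(272,525)],60)
q([(350,383),(441,380),(435,473),(341,467)],115)
plan([463,-371.5,71],np.radians(77))
```

```text
[ 464.2 -375.8   60. ] [np.float64(49.9), np.float64(49.8), np.float64(49.8), np.float64(49.9)] [np.float64(83.6), np.float64(-6.1), np.float64(-96.3), np.float64(173.7)]
[ 464.4 -375.5  115. ] [np.float64(12.1), np.float64(12.7), np.float64(13.3), np.float64(13.3)] [np.float64(79.0), np.float64(-16.7), np.float64(-106.6), np.float64(160.3)]
shift cm [ 1.6 -0.6 16.9] rows>=2.7; tool-y heading 77.2 deg turn 0.16 deg
```

Request:
{"fn": "move_arm", "kwargs": {"rows": [[0.68,-0.5,1.9,0,100],[0.67,-0.49,3,0,100],[0,0,5,2.7,100],[0,0,5,0,100],[0,0,2,0,60],[0,0,0,0,25],[0,0,0,0,0],[0,0,0,0,0],[0,0,0,0,0]]}}

```text
t: 6.8
ee_pos: [464.7, -377.6, 72.5]
orientation: [0.427, 3.111, -0.002]
ft_force: [-0.7, -0.0, -0.3]
width: 41.0
grasp_force: 0.0
```

Request:
{"fn": "move_arm", "kwargs": {"rows": [[0,0,0,0,0],[0,0,0,0,0],[0,0,0,0,0],[0,0,0,0,0]]}}

```text
t: 7.3
ee_pos: [464.1, -377.1, 71.3]
orientation: [-0.427, -3.112, -0.0]
ft_force: [-0.6, -0.1, 0.8]
width: 13.9
grasp_force: 30.0
```

Request:
{"fn": "move_arm", "kwargs": {"rows": [[0,0,-2.5,0,0],[0,0,-4,0,0],[0,0,-4,0,0],[1.01,4.64,0,0,0],[1.01,4.64,0,0,0],[1.01,4.64,0,0,0],[1.01,4.64,0,0,0],[1.01,4.64,0,0,0],[1.01,4.64,0,0,0],[0,0,0,0,0]]}}

```text
t: 8.55
ee_pos: [480.6, -90.2, 176.2]
orientation: [-0.421, -3.113, -0.0]
ft_force: [0.2, -0.5, -0.4]
width: 13.7
grasp_force: 30.0
```

Request:
{"fn": "move_arm", "kwargs": {"rows": [[0,0,2,0,0],[0,0,1.5,0,0],[0,0,0.5,0,0],[0,0,0,0,0]]}}

```text
t: 9.05
ee_pos: [480.6, -93.1, 135.9]
orientation: [-0.428, -3.111, -0.0]
ft_force: [-0.2, 0.4, -0.2]
width: 13.6
grasp_force: 30.0
```

Run:
```python
from h import *
np.set_printoptions(precision=1,suppress=True)
c=optics.calibration("wrist");im=optics.get_image("wrist")
cs=optics.calibration("scene");a=optics.get_image("scene")
s=get_obs();print(s["t"],s["ee_pos"],s["grasp_force"],s["width"])
tip=np.array(s["ee_pos"])-[0,0,66.3]
print("tip px scene",proj(cs,tip),"recess",proj(cs,[480.6,-92.5,40]),"wrist",proj(c,tip),proj(c,[480.6,-92.5,40]))
o=np.zeros((600,800,3),np.uint8)
u,v=np.round(proj(cs,tip)[0]).astype(int)
o[:,:400]=cv2.resize(a[v-50:v+40,u-30:u+30],(400,600),interpolation=cv2.INTER_CUBIC)
w=im[150:450,220:420];o[:,400:]=cv2.resize(w,(400,600));print(u-30,v-50)
cv2.imwrite("pics/tip.png",o)
```

```text
9.15 [481.1 -93.  136.6] 29.99995082616806 14.055573539877459
tip px scene [[338.4 244.9]] recess [[337.9 254.7]] wrist [[320.1 255.5]] [[320.8 241.1]]
308 195
```

View pics/tip.png

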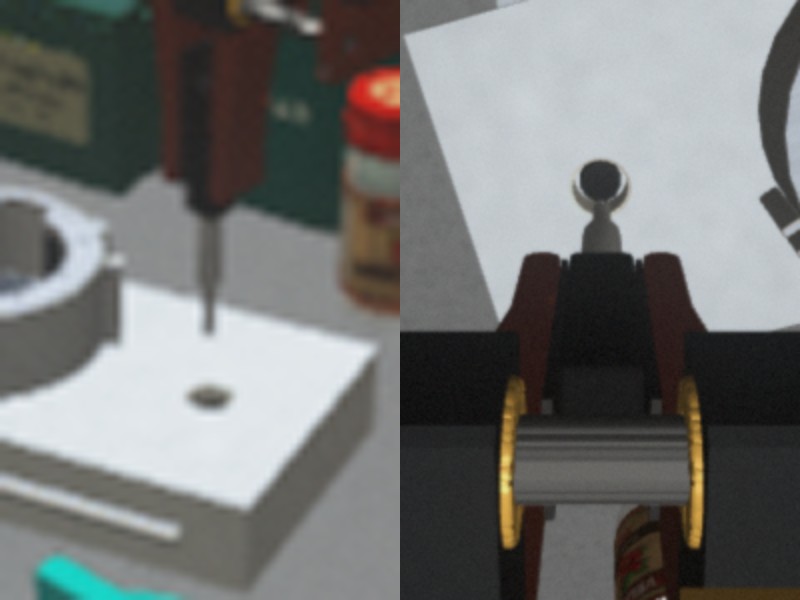

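The tip hangs directly over the recess in both views: scene crop, tip (208,333) over recess (209,397), and wrist, tip (600,203) beside mouth (600,185). Now I'll press.

Request:
{"fn": "move_arm", "kwargs": {"rows": [[0,0,1.8,0,0],[0,0,1.7,0,0],[0,0,0.35,0,0],[0,0,0.2,0,0],[0,0,0.2,0,0],[0,0,0,0,0]]}}

```text
t: 9.9
ee_pos: [481.0, -92.7, 94.2]
orientation: [0.427, 3.112, -0.0]
ft_force: [-1.3, -0.3, 3.3]
width: 13.8
grasp_force: 30.0
```

Request:
{"fn": "move_arm", "kwargs": {"rows": [[0,0,0.12,0,0],[0,0,0,0,0],[0,0,0.1,0,0],[0,0,0,0,0]]}}

```text
t: 10.4
ee_pos: [481.2, -92.8, 92.5]
orientation: [0.427, 3.112, -0.0]
ft_force: [-3.6, 0.2, 13.3]
width: 14.2
grasp_force: 30.0
```

Request:
{"fn": "move_arm", "kwargs": {"rows": [[0,0,-1.5,0,0],[0,0,-4,0,0],[0,0,-4,0,0],[-1,-4.63,0,0,0],[-1,-4.63,0,0,0],[-1,-4.63,0,0,0],[-1,-4.63,0,0,0],[-1,-4.63,0,0,0],[-1,-4.63,0,0,0],[0,0,0,0,0]]}}

```text
t: 11.65
ee_pos: [463.7, -379.4, 187.0]
orientation: [0.432, 3.11, -0.002]
ft_force: [1.0, 1.8, -1.4]
width: 14.0
grasp_force: 30.0
```

Request:
{"fn": "move_arm", "kwargs": {"rows": [[0,0,2.5,0,0],[0,0,1.5,0,0],[0,0,0,0,0],[0,0,0,0,0]]}}

```text
t: 12.15
ee_pos: [464.2, -376.2, 147.2]
orientation: [0.426, 3.112, -0.0]
ft_force: [0.2, 0.5, -1.1]
width: 13.9
grasp_force: 30.0
```

Run:
```python
from h import *
np.set_printoptions(precision=2,suppress=True)
s=get_obs();print(s["t"],s["ee_pos"],s["ft_force"]); plan([464.2,-376.5,s["ee_pos"][2]])
s=get_obs();print(s["t"],s["ee_pos"])
```

```text
12.15 [ 464.19 -376.16  147.16] [ 0.21  0.52 -1.07]
shift cm [-0.01 -0.03  0.  ] rows>=0.0; tool-y heading 74.4 deg
12.15 [ 464.19 -376.16  147.16]
```

Request:
{"fn": "move_arm", "kwargs": {"rows": [[0,0,2,0,0],[0,0,1,0,0],[0,0,0.5,0,0],[0,0,0,0,0]]}}

```text
t: 12.65
ee_pos: [463.8, -376.4, 111.6]
orientation: [-0.427, -3.112, -0.0]
ft_force: [0.3, 0.5, 0.5]
width: 13.6
grasp_force: 30.0
```

Tip is in the hole with no force.

Request:
{"fn": "move_arm", "kwargs": {"rows": [[0,0,1.5,0,0],[0,0,1.5,0,0],[0,0,0.7,0,0],[0,0,0.2,0,0],[0,0,0,0,0]]}}

```text
t: 13.28
ee_pos: [463.8, -376.4, 72.5]
orientation: [-0.427, -3.112, -0.0]
ft_force: [-0.4, 0.0, -0.7]
width: 13.6
grasp_force: 30.0
```

Request:
{"fn": "move_arm", "kwargs": {"rows": [[0,0,0.12,0,0],[0,0,0,0,0],[0,0,0,0,60],[0,0,0,0,100],[0,0,0,0,100],[0,0,-1,0,100],[0,0,-4,0,100],[0,0,-5,0,100],[0,0,-5,0,100],[0,0,0,0,100]]}}

```text
t: 14.52
ee_pos: [465.8, -378.1, 226.6]
orientation: [0.426, 3.105, -0.008]
ft_force: [0.4, 0.0, 0.1]
width: 87.1
grasp_force: 0.0
```

Run:
```python
from h import *
np.set_printoptions(precision=2,suppress=True)
c=optics.calibration("wrist");im=optics.get_image("wrist")
s=get_obs();print(s["t"],s["ee_pos"],s["width"])
print("stand",proj(c,[464.2,-375.8,60]),"handle top",proj(c,[464.2,-375.8,115]))
for f in spotter.regions_of("wrist","pin"):
    ys,xs=np.where(f["region"]);print(np.round(f["point"]),f["conf"],xs.min(),xs.max(),ys.min(),ys.max())
# lid: want TCP 40 mm further in x than the lid for the view
plan([500,165,215])
```

```text
14.575 [ 464.6  -377.12  223.97] 87.58960925665592
stand [[323.04 214.63]] handle top [[323.18 230.93]]
[323. 221.] 0.58 313 332 207 240
shift cm [11.09 53.11  0.67] rows>=8.7; tool-y heading 74.4 deg
```

The pin is upright in its stand: columns 313–332, rows 207–240, as predicted. Next is the lid.

Request:
{"fn": "move_arm", "kwargs": {"rows": [[1.15,5.2,0,0,100],[1.15,5.2,0,0,100],[1.15,5.2,0,0,100],[1.15,5.2,0,0,100],[1.15,5.2,0,0,100],[1.15,5.2,0,0,100],[1.15,5.2,0,0,100],[1.15,5.2,0,0,100],[1.15,5.2,0,0,100],[1.15,5.2,0,0,100]]}}

```text
t: 15.88
ee_pos: [491.9, 156.8, 219.8]
orientation: [-0.427, -3.11, 0.002]
ft_force: [0.3, 0.2, 0.0]
width: 88.0
grasp_force: 0.0
```

Request:
{"fn": "move_arm", "kwargs": {"rows": [[0,0,1.4,7.6,100],[0,0,1.4,7.6,100],[0,0,1.4,7.6,100],[0,0,0,0,100],[0,0,0,0,100]]}}

```text
t: 16.5
ee_pos: [492.8, 155.3, 179.0]
orientation: [-1.03, -2.967, 0.001]
ft_force: [0.5, 0.2, 0.7]
width: 88.1
grasp_force: 0.0
```

Run:
```python
from h import *
import pickle
np.set_printoptions(precision=2,suppress=True)
c=optics.calibration("wrist");im=optics.get_image("wrist");s=get_obs();pickle.dump((c,im,s),open("w3.pkl","wb"))
print(s["t"],s["ee_pos"],s["qpos"]);plan([466,176.5,42])
print("exp lid",proj(c,[466,176,30]))
cv2.imwrite("pics/lid2.png",im)
```

```text
16.55 [493.12 155.3  179.36] [ 0.28  0.33  1.9  -0.    0.92 -0.62]
shift cm [ 3.44 -0.01 13.74] rows>=2.3; tool-y heading 51.7 deg
exp lid [[319.47 179.48]]
```

View pics/lid2.png

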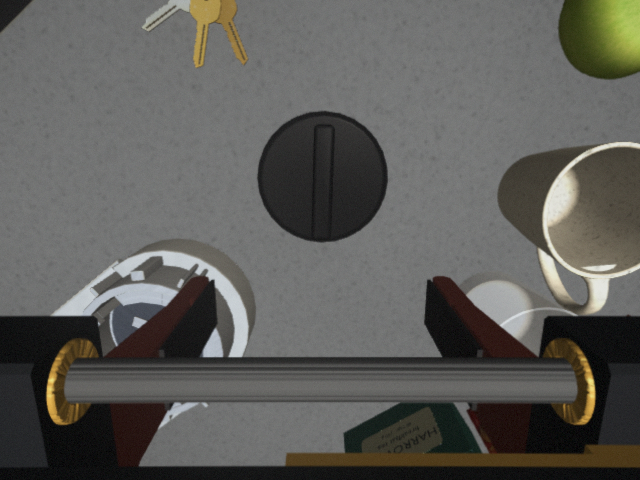

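The lid is at (323,176). Its bar runs near-vertically from (324,124) to (322,239), and the fingers have clearance to the mug.

Run:
```python
from h import *
import pickle
np.set_printoptions(precision=2,suppress=True)
c,im,s=pickle.load(open("w3.pkl","rb"))
v=cv2.cvtColor(im,cv2.COLOR_BGR2HSV)[...,2]
m=np.zeros(v.shape,np.uint8); m[100:250,245:400]=(v[100:250,245:400]<62)*255
cs,_=cv2.findContours(m,cv2.RETR_EXTERNAL,cv2.CHAIN_APPROX_NONE);h=cv2.convexHull(max(cs,key=cv2.contourArea))[:,0].astype(float)
W=np.array([at_z(c,p,24)for p in h]);A=np.c_[2*W[:,:2],np.ones(len(W))];q=np.linalg.lstsq(A,(W[:,:2]**2).sum(1),rcond=None)[0]
print("lid c",q[:2],np.sqrt(q[2]+q[:2]@q[:2]))
for k in((315.5,124,332.5,124),(314,238,331,238)):
    a,b=at_z(c,k[:2],53),at_z(c,k[2:],53);print(a,b,(a+b)/2,np.linalg.norm(a-b))
g=cv2.GaussianBlur(v,(3,3),0).astype(int)
for r in(135,150,180,210,228): print(r,g[r,306:342].tolist())
```

```text
lid c [467.28 177.57] 49.15341714767687
[433.48 198.39  53.  ] [440.51 207.31  53.  ] [436.99 202.85  53.  ] 11.359057247772972
[494.41 148.72  53.  ] [501.94 158.29  53.  ] [498.17 153.5   53.  ] 12.179769778767142
135 [47, 48, 50, 50, 49, 48, 46, 40, 30, 27, 32, 39, 44, 45, 45, 45, 46, 48, 49, 51, 52, 51, 51, 51, 49, 42, 33, 28, 35, 46, 51, 52, 51, 50, 50, 50]
150 [44, 44, 46, 46, 45, 44, 41, 33, 25, 28, 36, 41, 42, 42, 43, 43, 43, 43, 45, 46, 46, 48, 49, 47, 41, 33, 28, 30, 38, 45, 47, 47, 48, 49, 48, 47]
180 [41, 41, 41, 42, 41, 39, 35, 28, 26, 30, 34, 37, 38, 38, 38, 38, 37, 37, 38, 41, 43, 43, 41, 34, 28, 26, 29, 37, 40, 39, 40, 41, 40, 40, 40, 39]
210 [38, 39, 38, 37, 36, 32, 25, 26, 31, 35, 38, 39, 38, 37, 37, 36, 35, 35, 37, 38, 38, 36, 32, 28, 25, 27, 33, 36, 36, 36, 37, 36, 36, 37, 37, 37]
228 [37, 36, 36, 36, 34, 28, 26, 29, 32, 36, 38, 38, 37, 36, 36, 37, 37, 37, 36, 36, 35, 32, 30, 28, 28, 31, 35, 37, 37, 36, 35, 36, 35, 35, 36, 37]
```

Request:
{"fn": "move_arm", "kwargs": {"rows": [[1.7,0.09,2.2,0,100],[1.71,0.08,3,0,100],[0,0,5,1.9,100],[0,0,3,0,100],[0,0,1.5,0,100],[0,0,0.55,0,100],[0,0,0,0,100],[0,0,0,0,100]]}}

```text
t: 17.55
ee_pos: [468.3, 178.2, 27.9]
orientation: [1.083, 2.948, 0.002]
ft_force: [0.8, 0.2, 0.7]
width: 87.9
grasp_force: 0.0
```

Request:
{"fn": "move_arm", "kwargs": {"rows": [[0,0,0.05,0,0],[0,0,0,0,0],[0,0,0,0,0],[0,0,0,0,0],[0,0,0,0,0],[0,0,0,0,0],[0,0,0,0,0],[0,0,0,0,0],[0,0,0,0,0],[0,0,0,0,0]]}}

```text
t: 18.8
ee_pos: [467.4, 177.9, 26.4]
orientation: [-1.083, -2.949, 0.0]
ft_force: [-0.6, -0.2, -0.5]
width: 14.0
grasp_force: 30.0
```

The lid is gripped (14.0 mm). Before moving, I'll refine the grinder pose by aligning model edges with the stored pictures.

```bash
cat > fit.py <<'E'
from h import *
import pickle
from scipy.optimize import minimize
np.set_printoptions(precision=2,suppress=True)
t=np.linspace(0,2*np.pi,240)
circ=lambda r,z,cy=0:np.c_[r*np.cos(t),r*np.sin(t)+cy,0*t+z]
seg=lambda a,b:np.linspace(a,b,80)
feat={"outer":circ(52,80),"bore":circ(37.5,80),"recess":circ(9,40,-105),
 "hl":seg([-63,-150,40],[-63,-20,40]),"he":seg([-63,-150,40],[63,-150,40]),
 "n":np.vstack([seg([s*38,y,80],[s*46,y,80]) for s in(-1,1) for y in(-11,11)]),
 "hr":seg([63,-150,40],[63,-100,40])}
def T(v,L): return L@R.from_euler('z',v[2]).as_matrix().T+[v[0],v[1],0]
def run(c,im,keys,v0):
    g=cv2.GaussianBlur(cv2.cvtColor(im,cv2.COLOR_BGR2GRAY),(0,0),1.5).astype(np.float32)
    G=cv2.magnitude(cv2.Sobel(g,5,1,0),cv2.Sobel(g,5,0,1)); G=np.minimum(G,60)
    def S(v,ks=keys):
        return {k:cv2.remap(G,proj(c,T(v,feat[k])).astype(np.float32),None,1).mean() for k in ks}
    for ks in (keys,*[[k] for k in keys if k in("outer","bore","recess")]):
        f=lambda v:-sum(S([v[0],v[1],v[2]/100],ks).values())
        best=min((minimize(f,[v0[0]+a,v0[1]+b,v0[2]*100],method="Nelder-Mead",options=dict(initial_simplex=[[v0[0]+a,v0[1]+b,v0[2]*100],[v0[0]+a+2,v0[1]+b,v0[2]*100],[v0[0]+a,v0[1]+b+2,v0[2]*100],[v0[0]+a,v0[1]+b,v0[2]*100+1.5]])) for a in(-2,0,2) for b in(-2,0,2)),key=lambda r:r.fun)
        x=best.x;print(ks,x[:2],"yaw %.4f"%(x[2]/100),S([x[0],x[1],x[2]/100],ks))
if __name__=="__main__":
    c,im=pickle.load(open("w1.pkl","rb")); run(c,im,["outer","bore","recess","hl","he","n"],[479.6,12.5,.01])
    c,im,_=pickle.load(open("w3.pkl","rb")); run(c,im,["outer","bore"],[479.6,12.5,.01])
    for n in("scene","side"):
        im=cv2.imread(f"pics/{n}0.png");print(n);run(optics.calibration(n),im,["outer","bore","recess","hl","he"],[479.6,12.5,.01])
E
python3 fit.py
```

```text
Traceback (most recent call last):
  File "fit.py", line 23, in <module>
    c,im=pickle.load(open("w1.pkl","rb")); run(c,im,["outer","bore","recess","hl","he","n"],[479.6,12.5,.01])
                                           ~~~^^^^^^^^^^^^^^^^^^^^^^^^^^^^^^^^^^^^^^^^^^^^^^^^^^^^^^^^^^^^^^^
  File "fit.py", line 20, in run
    best=min((minimize(f,[v0[0]+a,v0[1]+b,v0[2]*100],method="Nelder-Mead",options=dict(initial_simplex=[[v0[0]+a,v0[1]+b,v0[2]*100],[v0[0]+a+2,v0[1]+b,v0[2]*100],[v0[0]+a,v0[1]+b+2,v0[2]*100],[v0[0]+a,v0[1]+b,v0[2]*100+1.5]])) for a in(-2,0,2) for b in(-2,0,2)),key=lambda r:r.fun)
  File "fit.py", line 20, in <genexpr>
    best=min((minimize(f,[v0[0]+a,v0[1]+b,v0[2]*100],method="Nelder-Mead",options=dict(initial_simplex=[[v0[0]+a,v0[1]+b,v0[2]*100],[v0[0]+a+2,v0[1]+b,v0[2]*100],[v0[0]+a,v0[1]+b+2,v0[2]*100],[v0[0]+a,v0[1]+b,v0[2]*100+1.5]])) for a in(-2,0,2) for b in(-2,0,2)),key=lambda r:r.fun)
              ~~~~~~~~^^^^^^^^^^^^^^^^^^^^^^^^^^^^^^^^^^^^^^^^^^^^^^^^^^^^^^^^^^^^^^^^^^^^^^^^^^^^^^^^^^^^^^^^^^^^^^^^^^^^^^^^^^^^^^^^^^^^^^^^^^^^^^^^^^^^^^^^^^^^^^^^^^^^^^^^^^^^^^^^^^^^^^^^^^^^^^^^^^^^^^^^^^^^^^^^^^^^^^^^^^^^
  File "fit.py", line 19, in <lambda>
    f=lambda v:-sum(S([v[0],v[1],v[2]/100],ks).values())
                    ~^^^^^^^^^^^^^^^^^^^^^^^^^
  File "fit.py", line 17, in S
    return {k:cv2.remap(G,proj(c,T(v,feat[k])).astype(np.float32),None,1).mean() for k in ks}
              ~~~~~~~~~^^^^^^^^^^^^^^^^^^^^^^^^^^^^^^^^^^^^^^^^^^^^^^^^^^
cv2.error: OpenCV(4.12.0) /io/opencv/modules/imgproc/src/imgwarp.cpp:1821: error: (-215:Assertion failed) ((map1.type() == CV_32FC2 || map1.type() == CV_16SC2) && map2.empty()) || (map1.type() == CV_32FC1 && map2.type() == CV_32FC1) in function 'remap'
```

```bash
sed -i 's/proj(c,T(v,feat\[k\])).astype(np.float32),None/proj(c,T(v,feat[k])).astype(np.float32)[:,None],None/' fit.py; python3 fit.py
```

```text
['outer', 'bore', 'recess', 'hl', 'he', 'n'] [481.1   11.98] yaw -0.0051 {'outer': np.float32(44.69261), 'bore': np.float32(53.39868), 'recess': np.float32(59.99993), 'hl': np.float32(56.12211), 'he': np.float32(59.976784), 'n': np.float32(59.178497)}
['outer'] [481.55  11.97] yaw 0.0267 {'outer': np.float32(45.84413)}
['bore'] [480.    11.37] yaw 0.0205 {'bore': np.float32(54.912388)}
['recess'] [478.93  11.83] yaw 0.0200 {'recess': np.float32(60.0)}
['outer', 'bore'] [482.48   9.66] yaw -0.0174 {'outer': np.float32(34.22764), 'bore': np.float32(31.056612)}
['outer'] [482.21  12.09] yaw 0.0114 {'outer': np.float32(34.69448)}
['bore'] [483.31  10.19] yaw 0.0137 {'bore': np.float32(31.360565)}
scene
['outer', 'bore', 'recess', 'hl', 'he'] [489.04  10.91] yaw -0.0409 {'outer': np.float32(58.651875), 'bore': np.float32(59.38869), 'recess': np.float32(60.0), 'hl': np.float32(59.988697), 'he': np.float32(59.98568)}
['outer'] [481.91  13.14] yaw -0.0176 {'outer': np.float32(57.825203)}
['bore'] [485.11  12.65] yaw -0.0086 {'bore': np.float32(59.992634)}
['recess'] [479.82   9.17] yaw 0.0267 {'recess': np.float32(60.0)}
side
['outer', 'bore', 'recess', 'hl', 'he'] [476.67  11.46] yaw 0.0538 {'outer': np.float32(48.385014), 'bore': np.float32(59.96794), 'recess': np.float32(54.402172), 'hl': np.float32(51.640675), 'he': np.float32(59.98648)}
['outer'] [483.21  28.56] yaw -0.1691 {'outer': np.float32(59.46815)}
['bore'] [477.71  11.33] yaw 0.0082 {'bore': np.float32(59.996)}
['recess'] [483.16   1.61] yaw 0.0233 {'recess': np.float32(60.0)}
```

```bash
sed -i 's/np.minimum(G,60)/np.minimum(G,250)/; s/(0,0),1.5/(0,0),1.2/' fit.py; python3 fit.py | grep -v "\['recess'\]"
```

```text
['outer', 'bore', 'recess', 'hl', 'he', 'n'] [482.24  11.31] yaw -0.0010 {'outer': np.float32(82.96529), 'bore': np.float32(163.07675), 'recess': np.float32(216.35995), 'hl': np.float32(77.86239), 'he': np.float32(163.83089), 'n': np.float32(185.1149)}
['outer'] [482.28  10.71] yaw 0.0053 {'outer': np.float32(85.30492)}
['bore'] [482.1   11.37] yaw -0.0189 {'bore': np.float32(163.53694)}
['outer', 'bore'] [482.53  11.04] yaw 0.0261 {'outer': np.float32(81.10417), 'bore': np.float32(61.135403)}
['outer'] [482.45  10.64] yaw 0.0217 {'outer': np.float32(82.109795)}
['bore'] [482.59  11.77] yaw -0.0106 {'bore': np.float32(63.264614)}
scene
['outer', 'bore', 'recess', 'hl', 'he'] [484.72  11.08] yaw -0.0035 {'outer': np.float32(157.66792), 'bore': np.float32(206.24892), 'recess': np.float32(203.76048), 'hl': np.float32(246.22823), 'he': np.float32(240.9874)}
['outer'] [484.32  11.19] yaw 0.0152 {'outer': np.float32(157.8868)}
['bore'] [485.35  11.04] yaw -0.0342 {'bore': np.float32(206.84332)}
side
['outer', 'bore', 'recess', 'hl', 'he'] [473.43   2.83] yaw 0.0503 {'outer': np.float32(89.831665), 'bore': np.float32(105.8669), 'recess': np.float32(135.14532), 'hl': np.float32(102.44981), 'he': np.float32(130.56381)}
['outer'] [477.97  27.01] yaw 0.0158 {'outer': np.float32(126.538376)}
['bore'] [480.31  11.58] yaw 0.0176 {'bore': np.float32(151.34895)}
```

Request:
{"fn": "move_arm", "kwargs": {"rows": [[0,0,-1.5,0,0],[0,0,-2.5,0,0],[0,0,-2.5,-10.1,0],[0,0,-2,-10.1,0],[0,0,-1,-10.1,0],[0,0,0,-10,0],[0,0,0,0,0]]}}

```text
t: 19.68
ee_pos: [467.6, 178.0, 122.3]
orientation: [0.004, 3.141, 0.001]
ft_force: [0.0, -0.5, -1.6]
width: 13.6
grasp_force: 30.0
```

Request:
{"fn": "move_arm", "kwargs": {"rows": [[-0.3,-3.2,0,0,0],[-0.3,-3.5,0,0,0],[-0.3,-3.5,0,0,0],[-0.3,-3.4,0,0,0],[-0.29,-3.06,0,0,0],[0,0,0,0,0],[0,0,0,0,0]]}}

```text
t: 20.55
ee_pos: [482.1, 11.7, 121.5]
orientation: [-0.005, -3.141, -0.0]
ft_force: [0.1, 0.6, -1.8]
width: 13.6
grasp_force: 30.0
```

Run:
```python
from h import *
np.set_printoptions(precision=2,suppress=True)
for i in range(3):
    s=get_obs();optics.get_image("wrist");print(s["t"],s["ee_pos"],s["width"],s["ft_force"],s["moment"])
plan([482.3,11.3,91],np.radians(90)); print(s["qpos"])
```

```text
20.55 [482.13  11.66 121.47] 13.569816775995717 [ 0.09  0.59 -1.79] [ 0.07  0.01 -0.02]
20.6 [482.11  11.95 121.43] 13.977629984752408 [ 0.16 -0.47 -1.11] [ 0.03 -0.03  0.02]
20.65 [482.11  12.13 121.41] 13.667192660485249 [ 0.02  0.15 -1.18] [-0.03  0.04 -0.05]
shift cm [-0.01 -0.09  3.04] rows>=0.5; tool-y heading 90.0 deg turn -0.02 deg
[ 0.    0.37  2.01  0.    0.76 -1.57]
```

Request:
{"fn": "move_arm", "kwargs": {"rows": [[0,-0.05,1.2,0,0],[0,0,0.5,0,0],[0,0,0.4,0,0],[0,0,0,0,0]]}}

```text
t: 21.2
ee_pos: [482.0, 10.8, 99.9]
orientation: [-0.001, -3.141, 0.0]
ft_force: [-0.1, 0.2, -1.4]
width: 13.5
grasp_force: 30.0
```

Request:
{"fn": "move_arm", "kwargs": {"rows": [[0,0,0.4,0,0],[0,0,0.3,0,0],[0,0,0.15,0,0],[0,0,0,0,0]]}}

```text
t: 21.7
ee_pos: [482.3, 10.8, 91.8]
orientation: [-0.001, -3.142, 0.0]
ft_force: [-0.5, -0.3, -1.5]
width: 14.0
grasp_force: 30.0
```

Request:
{"fn": "move_arm", "kwargs": {"rows": [[0,0,0.08,0,0],[0,0,0,0,0],[0,0,0.08,0,0],[0,0,0,0,0]]}}

```text
t: 22.2
ee_pos: [482.4, 10.8, 90.3]
orientation: [0.001, 3.141, -0.0]
ft_force: [-0.4, -0.0, -0.8]
width: 13.8
grasp_force: 30.0
```

Request:
{"fn": "move_arm", "kwargs": {"rows": [[0,0,0.06,0,0],[0,0,0,0,0],[0,0,0.06,0,0],[0,0,0,0,0]]}}

```text
t: 22.7
ee_pos: [482.4, 10.8, 90.3]
orientation: [0.001, 3.141, -0.0]
ft_force: [-5.4, 0.3, 15.9]
width: 14.3
grasp_force: 30.0
```

Request:
{"fn": "move_arm", "kwargs": {"rows": [[0,0,-0.06,0,0],[0,0,0,5,0],[0,0,0,6,0],[0,0,0,6,0],[0,0,0,6,0],[0,0,0,5,0],[0,0,0,3,0],[0,0,0,0,0],[0,0,0,0,0]]}}

```text
t: 23.82
ee_pos: [482.9, 10.6, 90.3]
orientation: [0.84, 3.026, 0.0]
ft_force: [-1.4, -1.5, 6.4]
width: 14.2
grasp_force: 30.0
```

Run:
```python
from h import *
import pickle
np.set_printoptions(precision=2,suppress=True)
M=[]
for i in range(4):
    s=get_obs();c=optics.calibration("wrist");im=optics.get_image("wrist");M.append(s["moment"])
print(s["t"],s["ee_pos"],s["width"],s["ft_force"],np.mean(M,0));plan(s["ee_pos"],np.radians(90-34.4))
pickle.dump((c,im),open("w5.pkl","wb"))
o=im.copy();V=[482.3,11.3]
for a,col,r,z in((0,(0,255,0),(52,57),78),(-.6,(255,0,0),(52,62),78),(-1.2,(0,200,255),(52,57),78)):
    for q in(1,-1):
        P=np.array([[V[0]+q*k*np.cos(a),V[1]+q*k*np.sin(a),z] for k in r]);cv2.polylines(o,[np.round(proj(c,P)*16).astype(int)],False,col,1,cv2.LINE_AA,4)
u=proj(c,[*V,80])[0];print(u)
cv2.imwrite("pics/tw.png",cv2.resize(o[80:380,120:520],(800,600),interpolation=cv2.INTER_CUBIC))
```

```text
23.975 [482.88  10.61  90.3 ] 13.950979915235742 [-1.1  -0.92  6.51] [-0.25  0.27 -0.03]
shift cm [ 0.  0. -0.] rows>=0.0; tool-y heading 59.0 deg turn 3.36 deg
[319.74 288.7 ]
```

View pics/tw.png

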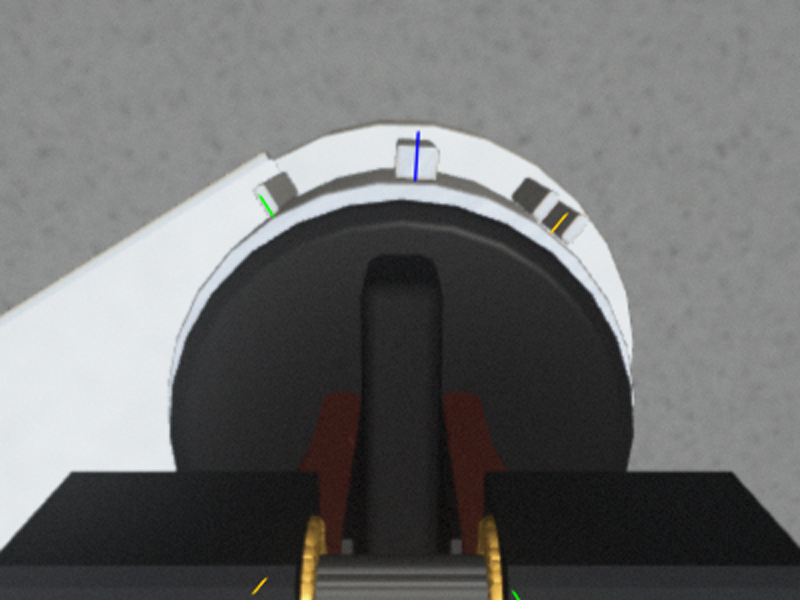

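The picture shows the lid flush on the collar with its bar at crop column 401. The wide half rib is centred at (417,160), with the blue prediction on it, so about 3.5° clockwise remains.

Request:
{"fn": "move_arm", "kwargs": {"rows": [[0,0,0,2,0],[0,0,0,1.5,0],[0,0,0,0,0],[0,0,0,0,0],[0,0,0,0,0]]}}

```text
t: 24.65
ee_pos: [482.9, 10.6, 90.3]
orientation: [0.932, 2.999, -0.0]
ft_force: [-0.1, -1.9, 6.1]
width: 14.1
grasp_force: 30.0
```

Run:
```python
from h import *
np.set_printoptions(precision=2,suppress=True)
s=get_obs();c=optics.calibration("wrist");im=optics.get_image("wrist")
print(s["t"],s["ee_pos"],s["width"],s["grasp_force"],s["ft_force"],s["moment"]);plan(s["ee_pos"],np.radians(90-34.4))
g=cv2.GaussianBlur(cv2.cvtColor(im,cv2.COLOR_BGR2GRAY),(0,0),.8).astype(int)
u=proj(c,[482.3+57*np.cos(-.6+np.pi),11.3+57*np.sin(-.6+np.pi),76])[0];print("rib px predicted",u)
for r in(158,160,162,164): print(r,g[r,302:340].tolist())
for r in(225,245,260): print(r,g[r,292:350].tolist())
```

```text
24.65 [482.85  10.58  90.31] 14.144275893130835 30.004239678382874 [-0.06 -1.9   6.09] [-0.28  0.31  0.11]
shift cm [0. 0. 0.] rows>=0.0; tool-y heading 55.5 deg turn -0.11 deg
rib px predicted [319.46 157.26]
158 [232, 231, 231, 231, 231, 227, 212, 193, 197, 209, 216, 217, 217, 216, 216, 216, 216, 217, 219, 220, 222, 223, 223, 221, 220, 219, 219, 216, 217, 225, 229, 230, 230, 230, 230, 230, 230, 230]
160 [231, 231, 231, 231, 230, 227, 212, 192, 197, 209, 215, 217, 216, 216, 215, 215, 217, 219, 221, 222, 223, 223, 221, 220, 220, 220, 219, 215, 215, 224, 229, 230, 230, 230, 230, 230, 231, 231]
162 [230, 230, 230, 230, 229, 224, 209, 190, 196, 208, 214, 216, 215, 215, 216, 217, 219, 222, 223, 223, 222, 221, 220, 221, 221, 220, 218, 213, 212, 221, 228, 230, 230, 230, 231, 231, 230, 230]
164 [208, 200, 194, 190, 186, 177, 169, 170, 190, 206, 213, 216, 216, 217, 218, 220, 222, 223, 223, 221, 220, 219, 220, 221, 220, 219, 215, 206, 194, 189, 193, 198, 202, 209, 216, 221, 224, 225]
225 [46, 46, 46, 47, 46, 45, 44, 42, 36, 28, 27, 30, 31, 32, 33, 35, 36, 36, 36, 36, 36, 36, 37, 37, 36, 36, 35, 36, 36, 36, 36, 36, 35, 35, 35, 35, 35, 35, 35, 35, 34, 34, 33, 32, 30, 28, 26, 28, 33, 40, 43, 43, 44, 44, 43, 43, 43, 44]
245 [42, 41, 41, 41, 41, 41, 39, 35, 27, 23, 25, 28, 31, 35, 37, 39, 40, 42, 42, 41, 41, 41, 41, 42, 42, 41, 41, 41, 41, 40, 39, 38, 39, 40, 40, 39, 40, 40, 39, 39, 38, 37, 35, 33, 32, 30, 28, 25, 27, 35, 39, 40, 40, 39, 38, 38, 39, 40]
260 [38, 39, 39, 39, 39, 39, 37, 35, 29, 23, 23, 26, 29, 31, 35, 38, 40, 40, 40, 40, 40, 40, 40, 39, 39, 39, 41, 40, 38, 38, 39, 39, 39, 37, 37, 38, 39, 38, 37, 37, 36, 34, 33, 31, 29, 27, 25, 24, 27, 33, 36, 37, 38, 38, 38, 36, 37, 37]
```

The rib's centre is at column 319.4 and the bar's at about 320.1, so they agree within about 0.3°. The lid is still gripped at 30 N with about 6 N of downward push. I'm handing it in.

```bash
python3 -c "
from workcell import close_job
print(close_job())"
```

```text
the job is handed in; nothing more can be done
None
```

I pressed the reset button to its stop and stood the pin back in its stand, then seated the lid and twisted it to the half-turn mark (within about 0.3°); I handed the job in at about 24.7 s, still gripping and holding the lid there; no verdict came back.

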